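# Line up the carved owls by height

### The arm

A 6-joint arm with a two-finger parallel gripper is mounted at the origin on the work surface. World frame = base frame: x ahead of the robot, y to its left, z up, the work surface at z = 0. Lengths are in m, angles in rad, forces in N, time in s.
With the tool pointing down it reaches from about 0.35 to 0.725 m from the base axis. Payload 6 kg.
Tool frame: the origin (TCP) lies between the finger pads; the fingertips stand ctrl.nose_length ahead of it and the grasp point (between the pads) lies 6 mm ahead of it (ctrl.nose_length is the distance from the TCP to the fingertips, in m); z points along the fingers, y is the line along which they close (so a half turn about z gives the same grasp; the last joint's range is limited). The gripper opens to 85 mm and grips with 20 to 120 N. Pads are 22 mm wide; open, the fingers measure 114 mm over their backs; the gripper's body (76 mm by 85 mm) begins 54 mm behind the grasp point. The pads swing forward as they close: fully open they stand 13 mm farther back than shut.
Start: joints at [1.664, 0.04, 0.085, 0, -1.615, -0.334], TCP at [0.143, 0.583, 0.256] pointing down, gripper open.
Joint ranges: [-2.56, 2.56], [-1.29, 2.01], [-1.08, 1.49], [-3.29, 1.98], [-2.81, -0.18], [-2.99, 2.99]. Speed limits (rad/s): [2.57, 2.57, 3.01, 3.14, 3.14, 3.14].

### API

Orientations are given as a rotation vector (axis times angle).
In Python, from workcell import readout, eyes, ticket, ctrl gives the robot as it stands. The module is installed in compiled form; this text tells all that it offers.
- The arm moves only by the tool jog_arm, never from a script. Its argument "increments" is a list of rows, each a list of 6 numbers: the shift along the tool's x, y, z in units of 0.2 m (1.0 is 0.2 m), then the turn, a rotation vector about the tool's x, y, z in units of 90 degrees (1.0 is 90 degrees). A call has 1 to 5 rows; each row is the pose to reach, as a shift and turn from the pose commanded when the call began, along the tool's axes at that moment; what a row does not reach only later rows make up. A row lasts 1/8 s, in which the tool goes at most 62.5 mm and 10.7 degrees, less where a joint would pass 70% of its speed; a pose out of reach is approached as far as the arm can. A call with a number of a shift or a turn outside -1 to 1 is refused whole. A call with a gripper value outside its range is refused whole. "hand" is the opening, from 0 (shut) to 1 (fully open), set as the call begins (left out, the last holds). The fingers move at their own pace and stop on an object; the grip force is fixed at half the most. Time passes only in rows, so rows that repeat a pose let the fingers close. It gives the time, the measured TCP pose, the force, the opening and the grip force at its end, in the units of the state.
- readout.get_state(): the state, without advancing time (a new reading comes with each control period).
- eyes.get_image(name): name is "scene" or "top"; returns a dict with "img" (400x640x3 uint8, red, green, blue), "z_map" (400x640 float32, m along the optical axis (not along the pixel's ray), 0 where there is no reading), "fx", "fy", "cx", "cy" (pixels), "view" (4x4, takes a point from world to camera coordinates). Camera axes: x right, y up, looking along -z (the intrinsics and any distortion apply to the point x, -y, -z); pixel columns grow to the right and rows downward; lengths in m; the calibration is good to about 2 mm. A picture is of the moment at which its call begins.
- ticket.close_job(): hands the job in; it is judged then, once.
The state is a dict: "t": time; "joint_positions": joint angles; "dq": joint speeds; "joint_torque": joint torques, N m; "tool_pos": TCP position; "tool_rot": TCP orientation; "contact_force": force on the tool from outside, world axes, zero at the start; "torque": the same for the moment, N m; "grip_width": finger opening in m; "grasp_force": force on a finger pad.
Only numpy, scipy, OpenCV 4.12 (cv2) and the standard library are available. Lean on these libraries where they do the work, as an engineer would, in place of code of your own. Each camera call takes 0.05 s, during which the arm holds its last target. There are 200 camera calls.

### The job

Line the four carved owls up by height on the display board, each standing upright in the middle of its own felt pad: the tallest on the pad next to the red heart, then each one shorter than the last, with the smallest farthest from the heart. The colours of the pads do not matter and the owls may face any way. Leave the bottle of oil standing where it is.

Things in the scene. Friction and masses are not known exactly. Their poses are not given: they have to be found in the camera images.
- owl_112: Tallest carved wooden owl, mid-brown: loose, an upright cylinder 50 mm in diameter with a rounded crown and two small ears, 112 mm tall to the ear tips (crown 106 mm; the side is straight from 3 mm up to 92 mm). Origin at the centre of its flat underside, z up; its face looks along its own -x. It starts on the bench in front of the board. About 100 g +-30%.
- owl_94: The second tallest carved wooden owl, dark brown: loose, an upright cylinder 46 mm in diameter with a rounded crown and two small ears, 94 mm tall to the ear tips (crown 88 mm; the side is straight from 3 mm up to 74 mm). Origin at the centre of its flat underside, z up; its face looks along its own -x. It starts on the bench in front of the board. About 75 g +-30%.
- owl_76: The third tallest carved wooden owl, pale honey-coloured: loose, an upright cylinder 42 mm in diameter with a rounded crown and two small ears, 76 mm tall to the ear tips (crown 70 mm; the side is straight from 3 mm up to 56 mm). Origin at the centre of its flat underside, z up; its face looks along its own -x. It starts on the bench in front of the board. About 50 g +-30%.
- owl_58: The smallest carved wooden owl, reddish-brown: loose, an upright cylinder 38 mm in diameter with a rounded crown and two small ears, 58 mm tall to the ear tips (crown 52 mm; the side is straight from 3 mm up to 38 mm). Origin at the centre of its flat underside, z up; its face looks along its own -x. It starts on the bench in front of the board. About 35 g +-30%.
- pad_blue: Fixed round blue felt pad, 70 mm in diameter, 3 mm thick, on a fixed dark wooden display board (100 x 475 mm, 15 mm thick, lying on the bench). Origin at the centre of the pad's underside, which is 15 mm above the bench; its top is at 18 mm. The four pads form one straight row along the board, 85 mm apart; their order in the row varies and the colour means nothing.
- pad_green: Fixed round green felt pad, 70 mm in diameter, 3 mm thick, on a fixed dark wooden display board (100 x 475 mm, 15 mm thick, lying on the bench). Origin at the centre of the pad's underside, which is 15 mm above the bench; its top is at 18 mm. The four pads form one straight row along the board, 85 mm apart; their order in the row varies and the colour means nothing.
- pad_yellow: Fixed round yellow felt pad, 70 mm in diameter, 3 mm thick, on a fixed dark wooden display board (100 x 475 mm, 15 mm thick, lying on the bench). Origin at the centre of the pad's underside, which is 15 mm above the bench; its top is at 18 mm. The four pads form one straight row along the board, 85 mm apart; their order in the row varies and the colour means nothing.
- pad_white: Fixed round white felt pad, 70 mm in diameter, 3 mm thick, on a fixed dark wooden display board (100 x 475 mm, 15 mm thick, lying on the bench). Origin at the centre of the pad's underside, which is 15 mm above the bench; its top is at 18 mm. The four pads form one straight row along the board, 85 mm apart; their order in the row varies and the colour means nothing.
- heart: Fixed red wooden heart, about 45 mm across and 15 mm thick, lying flat on one end of the board, in line with the row of pads, 77.5 mm from the centre of the nearest pad. Origin at the heart's middle, on its underside (15 mm above the bench). It may be at either end of the row; the other end has a plain pale wooden disc. It marks the end where the tallest owl belongs.
- oil: Bystander: loose amber glass bottle of finishing oil with a black cap, 42 mm in diameter, 100 mm tall, standing among the owls at the start, 160 g. Origin at the centre of its underside, z up.
Mind the look-alikes: they are no part of the job. Leave any purple look-alike of the owl_112 alone. What is shaped like the owl_76 but pink is not meant.

How it is judged:
By the outcome, as a careful person would: the job done as asked, in the order asked, and still so for the second after the job is handed in, with the robot touching nothing.
It also fails if it takes over 109 s, if anything falls off the work surface, if the arm or the gripper's body presses on something with over 40 N, if the wrist force passes 120 N, or if a joint passes its speed limit or range.

## Working session

There is one attempt and no reset: what is moved stays moved. The work goes in short steps, Python scripts to look and compute and a tool call to move; the robot and the scene stay as the last step left them, time stands still between calls to the robot, and variables do not carry over. Pictures are saved under pics/ and viewed, at most 14 in all, crops included, and the job is handed in when it is done.

Besides the shell and the picture viewer there is one more tool, called after "Request:" as name(argument=value, ...), one argument or row to a line, values as JSON. jog_arm: Moves the arm, as the interface text tells. Its arguments: {"type":"object","properties":{"increments":{"type":"array"},"hand":{"type":"number"}},"required":["increments"]}

```bash
mkdir -p pics
python3 - <<'E'
from workcell import readout, eyes, ticket, ctrl
import cv2,numpy as np
s=readout.get_state();print(s['t'],s['tool_pos'],s['tool_rot'],s['grip_width'],ctrl.nose_length)
for n in('scene','top'):
    d=eyes.get_image(n);np.savez('pics/%s0.npz'%n,**d)
    cv2.imwrite('pics/%s0.png'%n,cv2.cvtColor(d['img'],cv2.COLOR_RGB2BGR))
    print(n,d['fx'],d['fy'],d['cx'],d['cy'],d['view'].round(3).tolist(),[k for k in d])
E
```

```text
0.0 [0.1429418  0.58242875 0.25527442] [ 3.11708185e+00 -3.77143206e-01 -1.60337303e-04] 0.08538823697950099 0.025
scene 450.40293495592607 450.40293495592607 309.94779048249393 197.1321531097101 [[0.426, 0.905, 0.002, -0.218], [-0.729, 0.341, 0.594, 0.347], [0.537, -0.255, 0.804, -1.278], [0.0, 0.0, 0.0, 1.0]] ['img', 'z_map', 'fx', 'fy', 'cx', 'cy', 'view']
top 418.4136031123026 418.4136031123026 316.3828330889368 197.49147091290658 [[-0.001, -1.0, -0.016, 0.029], [0.995, -0.003, 0.1, -0.512], [-0.1, -0.016, 0.995, -0.804], [0.0, 0.0, 0.0, 1.0]] ['img', 'z_map', 'fx', 'fy', 'cx', 'cy', 'view']
```

View pics/scene0.png

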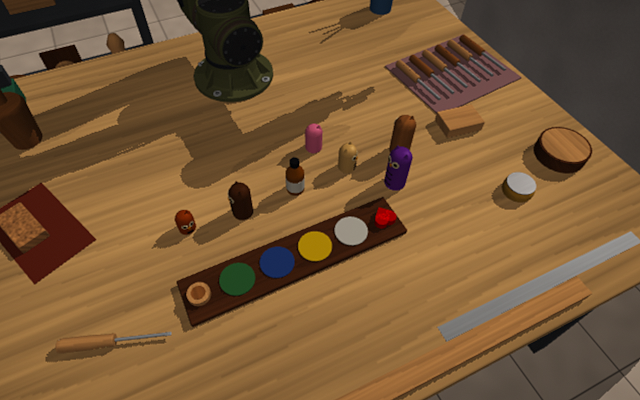

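View pics/top0.png

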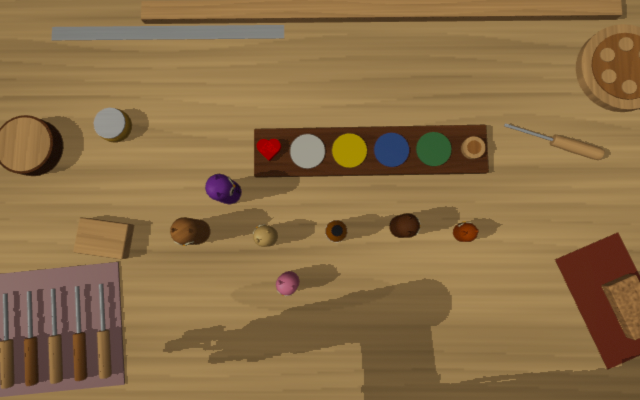

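The heart is at the left of the top view (269,148). The pads run white (307,151), yellow (349,150), blue (392,149), green (434,149). The owls are brown (185,231), honey (264,236), dark (405,225) and red (466,232). The oil is at (337,231), the purple decoy at (222,188) and the pink one at (287,283).

In the scene view the brown owl is at (403,130), honey (347,157), dark (240,200) and red (185,221). The white pad is at (351,231) and green at (238,279).

```bash
cat > h.py <<'E'
import numpy as np
from scipy.optimize import least_squares
def cloud(d):
    v,u=np.mgrid[:400,:640];z=np.asarray(d['z_map'])
    P=np.stack([(u-d['cx'])*z/d['fx'],-(v-d['cy'])*z/d['fy'],-z],-1)
    V=np.asarray(d['view']);return (P-V[:3,3])@V[:3,:3], z>0   # R^T(p-t)
def axis(W,ok,uv,r,zlo,zhi,h=45):
    c=W[uv[1],uv[0]][:2]
    for _ in range(3):
        m=ok&(np.hypot(*(W[...,:2]-c).transpose(2,0,1))<r+.02)&(W[...,2]>zlo)&(W[...,2]<zhi)
        p=W[m][:,:2]
        c=least_squares(lambda q:np.hypot(*(p-q).T)-r,c,loss='soft_l1',f_scale=.002).x
    m2=ok&(np.hypot(*(W[...,:2]-c).transpose(2,0,1))<r+.005)
    return c.round(4),m.sum(),np.percentile(W[m2][:,2],99).round(4)
def tri(ds,uvs):
    A=[];b=[]
    for d,(u,v) in zip(ds,uvs):
        V=np.asarray(d['view']);R=V[:3,:3];o=-R.T@V[:3,3]
        k=R.T@np.array([(u-d['cx'])/d['fx'],-(v-d['cy'])/d['fy'],-1]);k/=np.linalg.norm(k)
        Q=np.eye(3)-np.outer(k,k);A.append(Q);b.append(Q@o)
    return np.linalg.solve(sum(A),sum(b))
E
cat > m.py <<'E'
from h import *
import sys
S,T=[dict(np.load('pics/%s0.npz'%n)) for n in('scene','top')]
CS,CT=cloud(S),cloud(T)
O={'112':((403,130),(185,231),.025,.092),'94':((240,200),(405,225),.023,.074),'76':((347,155),(264,236),.021,.056),'58':((185,221),(466,232),.019,.038),
'oil':((295,180),(337,231),.021,.06),'purple':((398,170),(222,188),.025,.09),'pink':((313,138),(287,283),.021,.056)}
for k,(a,b,r,z) in O.items(): print(k,axis(*CS,a,r,.012,z-.004),axis(*CT,b,r,.012,z-.004))
for k,c,p,q in[('white',None,(351,231),(307,151)),('yellow',0,(315,246),(349,150)),('blue',0,(277,262),(392,149)),('green',0,(238,279),(434,149)),('heart',0,(385,217),(269,148))]:
    print(k,CS[0][p[1],p[0]].round(4),CT[0][q[1],q[0]].round(4),tri([S,T],[p,q]).round(4))
import cv2
hsv=cv2.cvtColor(T['img'],cv2.COLOR_RGB2HSV).astype(int);h2=cv2.cvtColor(S['img'],cv2.COLOR_RGB2HSV).astype(int)
for H,C,pts in((hsv,CT,[(307,151),(349,150),(392,149),(434,149)]),(h2,CS,[(351,231),(315,246),(277,262),(238,279)])):
    uv=[]
    for u,v in pts:
        src=(T if H is hsv else S)['img'].copy()
        n,_,mask,rect=cv2.floodFill(src.copy(),np.zeros((402,642),np.uint8),(u,v),0,(12,)*3,(12,)*3,4|cv2.FLOODFILL_FIXED_RANGE|(255<<8))
        m=mask[1:-1,1:-1]>0;p=C[0][m&C[1]];print(n,p.mean(0).round(4),'uv',np.argwhere(m).mean(0)[::-1].round(1),np.ptp(p,axis=0).round(3))
E
python3 m.py
```

```text
112 (array([0.4767, 0.2402]), np.int64(359), np.float64(0.1051)) (array([0.4458, 0.2697]), np.int64(287), np.float64(0.1094))
94 (array([ 0.4963, -0.1479]), np.int64(333), np.float64(0.088)) (array([ 0.4557, -0.1406]), np.int64(114), np.float64(0.0922))
76 (array([0.4374, 0.1292]), np.int64(208), np.float64(0.0734)) (array([0.437 , 0.1286]), np.int64(43), np.float64(0.0746))
58 (array([ 0.4446, -0.2621]), np.int64(103), np.float64(0.0557)) (array([ 0.4442, -0.2635]), np.int64(72), np.float64(0.0556))
oil (array([ 0.4467, -0.0084]), np.int64(227), np.float64(0.1007)) (array([ 0.4458, -0.0091]), np.int64(15), np.float64(0.1016))
purple (array([0.5586, 0.1744]), np.int64(574), np.float64(0.1023)) (array([0.5264, 0.2074]), np.int64(205), np.float64(0.1094))
pink (array([0.347 , 0.0849]), np.int64(189), np.float64(0.0725)) (array([0.3462, 0.0845]), np.int64(41), np.float64(0.074))
white [0.61   0.0493 0.0155] [0.6077 0.0475 0.0173] [0.6089 0.0487 0.0141]
yellow [ 0.6107 -0.0352  0.0156] [ 0.6095 -0.0376  0.0167] [ 0.6102 -0.0365  0.0157]
blue [ 0.6114 -0.1204  0.0151] [ 0.6104 -0.1239  0.0201] [ 0.6117 -0.1225  0.0174]
green [ 0.6147 -0.2043  0.0174] [ 0.6112 -0.2097  0.0144] [ 0.6121 -0.2068  0.0151]
heart [0.6168 0.1264 0.0289] [0.6113 0.123  0.0304] [0.6137 0.126  0.0245]
874 [0.6079 0.0474 0.0181] uv [307.  150.9] [0.067 0.065 0.009]
871 [ 0.6092 -0.0375  0.018 ] uv [349. 150.] [0.067 0.065 0.011]
890 [ 0.6103 -0.1227  0.0181] uv [391.3 149.3] [0.067 0.067 0.009]
901 [ 0.6113 -0.2075  0.018 ] uv [433.4 148.6] [0.068 0.067 0.009]
676 [0.6094 0.0488 0.0175] uv [350.7 230.4] [0.069 0.067 0.01 ]
730 [ 0.6103 -0.0359  0.0174] uv [314.6 245.6] [0.067 0.067 0.009]
811 [ 0.6115 -0.1211  0.0176] uv [276.6 261.6] [0.068 0.068 0.011]
891 [ 0.6126 -0.206   0.0176] uv [236.8 278.5] [0.07  0.069 0.009]
```

```bash
cat > m2.py <<'E'
from h import *
S,T=[dict(np.load('pics/%s0.npz'%n)) for n in('scene','top')]
CS,CT=cloud(S),cloud(T)
# start from 90th-percentile-height crown points in both views
for k,uv,r,z,h in[('112',(185,231),.025,.092,.106),('94',(405,225),.023,.074,.088),('purple',(222,188),.025,.092,.106),('76',(264,236),.021,.056,.07),('58',(466,232),.019,.038,.052)]:
    c0=CT[0][uv[1],uv[0]][:2];out=[]
    for W,ok in(CS,CT):
        top=W[ok&(np.hypot(*(W[...,:2]-c0).transpose(2,0,1))<.03)&(W[...,2]>h-.008)&(W[...,2]<h+.003)]
        ct=top[:,:2].mean(0)
        m=ok&(np.hypot(*(W[...,:2]-ct).transpose(2,0,1))<r+.012)&(W[...,2]>.012)&(W[...,2]<z);p=W[m][:,:2]
        c=least_squares(lambda q:np.hypot(*(p-q).T)-r,ct,loss='soft_l1',f_scale=.002,bounds=(ct-.02,ct+.02)).x
        out+=[ct.round(4),c.round(4),len(top),len(p),top[:,2].max().round(3)]
    print(k,*out)
E
python3 m2.py
```

```text
112 [0.4505 0.2665] [0.4464 0.2704] 207 400 0.109 [0.4458 0.2674] [0.4458 0.2697] 435 320 0.109
94 [ 0.4604 -0.1403] [ 0.4562 -0.1396] 236 379 0.09 [ 0.4556 -0.139 ] [ 0.4558 -0.1406] 361 139 0.091
purple [0.53   0.2043] [0.5266 0.208 ] 224 529 0.109 [0.5253 0.2053] [0.5265 0.2073] 415 246 0.109
76 [0.4413 0.1269] [0.4375 0.1293] 149 231 0.073 [0.4364 0.1272] [0.4372 0.1286] 281 61 0.073
58 [ 0.4488 -0.2622] [ 0.4446 -0.2621] 155 133 0.055 [ 0.4436 -0.2613] [ 0.4441 -0.2635] 226 92 0.055
```

```bash
cat > g.py <<'E'
import sys,numpy as np
from scipy.spatial.transform import Rotation as R
from workcell import readout
s=readout.get_state();r=R.from_rotvec(s['tool_rot']);p=np.array(s['tool_pos'])
g=R.from_matrix([[0,-1,0],[-1,0,0],[0,0,-1]])
t=np.array([float(a) for a in sys.argv[1:4]])
print(s['t'],p.round(4),(r.inv().apply(t-p)/.2).round(3),((r.inv()*g).as_rotvec()/(np.pi/2)).round(4),s['grip_width'],s['grasp_force'])
E
python3 g.py .446 .27 .2
```

```text
0.1 [0.143  0.5825 0.2554] [1.844 1.155 0.279] [ 8.000e-04 -7.000e-04  8.467e-01] 0.08560374555192501 0.0
```

Request:
jog_arm(
  increments=[
    [0.18, 0.11, 0, 0, 0, 0.11],
    [0.36, 0.22, 0, 0, 0, 0.22],
    [0.54, 0.33, 0, 0, 0, 0.33],
    [0.72, 0.44, 0, 0, 0, 0.44],
    [0.9, 0.55, 0, 0, 0, 0.55],
  ],
  hand=1,
)

```text
t: 0.72
tool_pos: [0.2923, 0.4317, 0.2559]
tool_rot: [2.669, -1.655, 0.0]
contact_force: [0.8, -0.1, -0.6]
grip_width: 0.0855
grasp_force: 0.0
```

```bash
python3 g.py .446 .27 .2
```

```text
0.725 [0.2923 0.4317 0.2559] [ 1.066 -0.329  0.28 ] [ 0.0003 -0.0003  0.2932] 0.08553785916072972 0.0
```

Request:
jog_arm(
  increments=[
    [0.22, -0.07, 0.06, 0, 0, 0.06],
    [0.44, -0.13, 0.12, 0, 0, 0.12],
    [0.66, -0.2, 0.18, 0, 0, 0.18],
    [0.88, -0.27, 0.24, 0, 0, 0.24],
    [1.0, -0.33, 0.28, 0, 0, 0.295],
  ],
)

```text
t: 1.35
tool_pos: [0.4413, 0.2821, 0.1994]
tool_rot: [2.219, -2.223, 0.0]
contact_force: [0.1, 0.3, -0.2]
grip_width: 0.0854
grasp_force: 0.0
```

Request:
jog_arm(
  increments=[
    [0, 0, 0, 0, 0, 0],
    [0, 0, 0, 0, 0, 0],
  ],
)

```text
t: 1.6
tool_pos: [0.4402, 0.2841, 0.2003]
tool_rot: [2.225, -2.217, -0.0]
contact_force: [-0.6, -0.0, 0.3]
grip_width: 0.0852
grasp_force: 0.0
```

```bash
python3 g.py .446 .27 .081
```

```text
1.6 [0.4402 0.2841 0.2003] [ 0.071 -0.029  0.596] [ 0.0001 -0.0001  0.0023] 0.08520017097461909 0.0
```

Align, go down, and check before closing.

Request:
jog_arm(
  increments=[
    [0.071, -0.029, 0, 0, 0, 0.0023],
    [0.071, -0.029, 0.2, 0, 0, 0.0023],
    [0.071, -0.029, 0.4, 0, 0, 0.0023],
    [0.071, -0.029, 0.596, 0, 0, 0.0023],
    [0.071, -0.029, 0.596, 0, 0, 0.0023],
  ],
)

```text
t: 2.22
tool_pos: [0.4447, 0.2684, 0.0784]
tool_rot: [2.217, -2.217, 0.0]
contact_force: [0.2, 0.0, -0.3]
grip_width: 0.0848
grasp_force: 0.0
```

Request:
jog_arm(
  increments=[
    [0, 0, 0, 0, 0, 0],
    [0, 0, 0, 0, 0, 0],
    [0, 0, 0, 0, 0, 0],
    [0, 0, 0, 0, 0, 0],
    [0, 0, 0, 0, 0, 0],
  ],
  hand=0,
)

```text
t: 2.85
tool_pos: [0.447, 0.2706, 0.0838]
tool_rot: [-2.218, 2.219, -0.0]
contact_force: [-2.9, -0.3, 5.5]
grip_width: 0.0488
grasp_force: 61.2
```

```bash
python3 g.py .6087 .048 .2
```

```text
2.85 [0.447  0.2706 0.0838] [ 1.111 -0.81  -0.581] [-0.0016  0.0016 -0.0003] 0.04881053214225051 61.21955277398229
```

Request:
jog_arm(
  increments=[
    [0, 0, -0.15, 0, 0, 0],
    [0, 0, -0.35, 0, 0, 0],
    [0, 0, -0.55, 0, 0, 0],
    [0, 0, -0.7, 0, 0, 0],
    [0, 0, -0.7, 0, 0, 0],
  ],
)

```text
t: 3.48
tool_pos: [0.4473, 0.2705, 0.2253]
tool_rot: [-2.216, 2.218, -0.0]
contact_force: [-0.5, 0.5, -0.9]
grip_width: 0.0486
grasp_force: 62.2
```

```bash
python3 g.py .6087 .048 .221;python3 - <<'E'
from workcell import eyes
import cv2,numpy as np
d=eyes.get_image('scene');np.savez('pics/s1.npz',**d)
cv2.imwrite('pics/s1.png',cv2.resize(cv2.cvtColor(d['img'],cv2.COLOR_RGB2BGR)[40:240,280:500],None,fx=2,fy=2))
E
```

```text
3.475 [0.4473 0.2705 0.2253] [ 1.112 -0.808  0.02 ] [-0.003   0.003  -0.0005] 0.04858590295056175 62.202902660746986
```

View pics/s1.png

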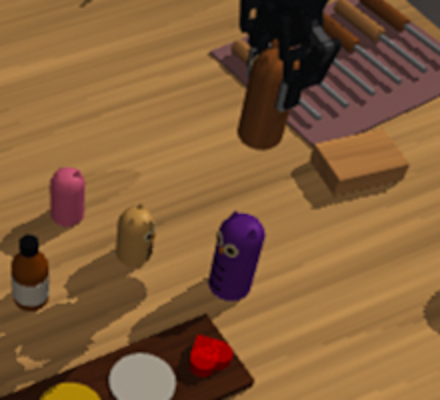

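Request:
jog_arm(
  increments=[
    [0.2, -0.145, 0, 0, 0, 0],
    [0.4, -0.29, 0, 0, 0, 0],
    [0.6, -0.435, 0, 0, 0, 0],
    [0.8, -0.58, 0, 0, 0, 0],
    [0.95, -0.7, 0, 0, 0, 0],
  ],
)

```text
t: 4.15
tool_pos: [0.5865, 0.0778, 0.2199]
tool_rot: [2.218, -2.222, -0.001]
contact_force: [0.5, 0.4, -1.3]
grip_width: 0.0485
grasp_force: 62.2
```

Request:
jog_arm(
  increments=[
    [0.08, -0.055, 0, 0, 0, 0],
    [0.162, -0.108, 0.05, 0, 0, 0],
    [0.162, -0.108, 0.15, 0, 0, 0],
    [0.162, -0.108, 0.3, 0, 0, 0],
    [0.162, -0.108, 0.3, 0, 0, 0],
  ],
)

```text
t: 4.78
tool_pos: [0.6056, 0.0477, 0.1569]
tool_rot: [2.217, -2.218, -0.006]
contact_force: [-0.4, 0.6, -1.7]
grip_width: 0.0486
grasp_force: 62.3
```

```bash
python3 g.py .6087 .048 .102
```

```text
4.775 [0.6056 0.0477 0.1569] [-0.002 -0.017  0.275] [ 0.0042 -0.0008 -0.    ] 0.04864296405435511 62.284879599883425
```

Request:
jog_arm(
  increments=[
    [0, -0.01, 0.08, 0, 0, 0],
    [0, -0.01, 0.16, 0, 0, 0],
    [0, -0.01, 0.21, 0, 0, 0],
    [0, -0.01, 0.24, 0, 0, 0],
    [0, -0.01, 0.25, 0, 0, 0],
  ],
)

```text
t: 5.4
tool_pos: [0.6097, 0.0471, 0.1109]
tool_rot: [2.22, -2.222, 0.0]
contact_force: [0.9, 0.2, -1.2]
grip_width: 0.049
grasp_force: 62.3
```

Request:
jog_arm(
  increments=[
    [0, 0, 0, 0, 0, 0],
    [0, 0, 0, 0, 0, 0],
  ],
)

```text
t: 5.65
tool_pos: [0.6099, 0.0472, 0.1117]
tool_rot: [-2.22, 2.222, -0.001]
contact_force: [-0.3, -0.0, -0.8]
grip_width: 0.0488
grasp_force: 62.3
```

```bash
python3 g.py .6087 .048 .102
```

```text
5.65 [0.6099 0.0472 0.1117] [-0.004  0.006  0.048] [-0.0005  0.0001 -0.0006] 0.048830667074815294 62.29226767934961
```

Request:
jog_arm(
  increments=[
    [-0.004, 0.006, 0.015, 0, 0, 0],
    [-0.004, 0.006, 0.03, 0, 0, 0],
    [-0.004, 0.006, 0.038, 0, 0, 0],
    [-0.004, 0.006, 0.043, 0, 0, 0],
    [-0.004, 0.006, 0.043, 0, 0, 0],
  ],
)

```text
t: 6.28
tool_pos: [0.6085, 0.0479, 0.1024]
tool_rot: [2.22, -2.222, 0.0]
contact_force: [-0.7, -0.3, -0.9]
grip_width: 0.0488
grasp_force: 62.3
```

Request:
jog_arm(
  increments=[
    [0, 0, 0.005, 0, 0, 0],
    [0, 0, 0.005, 0, 0, 0],
  ],
)

```text
t: 6.52
tool_pos: [0.6086, 0.048, 0.102]
tool_rot: [-2.22, 2.222, -0.001]
contact_force: [-0.9, -0.5, 0.9]
grip_width: 0.0488
grasp_force: 62.5
```

Request:
jog_arm(
  increments=[
    [0, 0, 0.004, 0, 0, 0],
    [0, 0, 0.004, 0, 0, 0],
  ],
)

```text
t: 6.78
tool_pos: [0.6087, 0.0479, 0.1019]
tool_rot: [-2.22, 2.222, -0.001]
contact_force: [-2.5, 0.5, 5.7]
grip_width: 0.0481
grasp_force: 63.0
```

Request:
jog_arm(
  increments=[
    [0, 0, 0, 0, 0, 0],
    [0, 0, 0, 0, 0, 0],
    [0, 0, 0, 0, 0, 0],
    [0, 0, 0, 0, 0, 0],
    [0, 0, 0, 0, 0, 0],
  ],
  hand=1,
)

```text
t: 7.4
tool_pos: [0.6085, 0.048, 0.1007]
tool_rot: [2.22, -2.222, 0.0]
contact_force: [0.3, 0.2, -0.4]
grip_width: 0.0851
grasp_force: 0.0
```

Request:
jog_arm(
  increments=[
    [0, 0, -0.1, 0, 0, 0],
    [0, 0, -0.3, 0, 0, 0],
    [0, 0, -0.5, 0, 0, 0],
    [0, 0, -0.6, 0, 0, 0],
    [0, 0, -0.6, 0, 0, 0],
  ],
)

```text
t: 8.02
tool_pos: [0.6091, 0.0482, 0.2231]
tool_rot: [-2.218, 2.22, -0.003]
contact_force: [-0.1, 0.1, 0.1]
grip_width: 0.0855
grasp_force: 0.0
```

```bash
python3 g.py .456 -.14 .061
```

```text
8.025 [0.6091 0.0482 0.2231] [0.942 0.768 0.807] [-0.0022  0.0007 -0.0006] 0.08546607416752577 0.0
```

Request:
jog_arm(
  increments=[
    [0.21, 0.17, 0, 0, 0, 0],
    [0.42, 0.34, 0, 0, 0, 0],
    [0.63, 0.51, 0, 0, 0, 0],
    [0.84, 0.68, 0, 0, 0, 0],
    [0.942, 0.768, 0, 0, 0, 0],
  ],
)

```text
t: 8.65
tool_pos: [0.4528, -0.1417, 0.2195]
tool_rot: [2.218, -2.223, -0.002]
contact_force: [-0.2, -0.6, 0.0]
grip_width: 0.0851
grasp_force: 0.0
```

Request:
jog_arm(
  increments=[
    [0, 0, 0.2, 0, 0, 0],
    [0, 0, 0.4, 0, 0, 0],
    [0, 0, 0.4, 0, 0, 0],
    [0, 0, 0.4, 0, 0, 0],
  ],
)

```text
t: 9.15
tool_pos: [0.4551, -0.1405, 0.1419]
tool_rot: [2.221, -2.222, 0.002]
contact_force: [0.1, -0.1, 0.8]
grip_width: 0.0852
grasp_force: 0.0
```

```bash
python3 g.py .456 -.14 .061
```

```text
9.15 [ 0.4551 -0.1405  0.1419] [-0.003 -0.004  0.405] [-0.0005 -0.0006 -0.0004] 0.08521416532275983 0.0
```

Request:
jog_arm(
  increments=[
    [-0.003, -0.004, 0.15, 0, 0, 0],
    [-0.003, -0.004, 0.3, 0, 0, 0],
    [-0.003, -0.004, 0.405, 0, 0, 0],
    [-0.003, -0.004, 0.405, 0, 0, 0],
  ],
)

```text
t: 9.65
tool_pos: [0.4556, -0.1396, 0.06]
tool_rot: [2.22, -2.222, -0.0]
contact_force: [0.3, -0.8, 0.7]
grip_width: 0.0854
grasp_force: 0.0
```

Request:
jog_arm(
  increments=[
    [0, 0, 0, 0, 0, 0],
    [0, 0, 0, 0, 0, 0],
    [0, 0, 0, 0, 0, 0],
    [0, 0, 0, 0, 0, 0],
    [0, 0, 0, 0, 0, 0],
  ],
  hand=0,
)

```text
t: 10.28
tool_pos: [0.4563, -0.1398, 0.0615]
tool_rot: [-2.22, 2.221, -0.003]
contact_force: [-1.5, 0.7, 6.4]
grip_width: 0.0451
grasp_force: 61.1
```

Request:
jog_arm(
  increments=[
    [0, 0, -0.1, 0, 0, 0],
    [0, 0, -0.3, 0, 0, 0],
    [0, 0, -0.45, 0, 0, 0],
    [0, 0, -0.45, 0, 0, 0],
    [0, 0, -0.45, 0, 0, 0],
  ],
)

```text
t: 10.9
tool_pos: [0.4552, -0.1395, 0.1489]
tool_rot: [2.22, -2.222, -0.002]
contact_force: [-0.7, -0.5, -1.1]
grip_width: 0.0447
grasp_force: 61.3
```

```bash
python3 g.py .6097 -.0367 .100
```

```text
10.9 [ 0.4552 -0.1395  0.1489] [-0.515 -0.772  0.244] [ 0.0006  0.0004 -0.0007] 0.04472114689224277 61.260000293841586
```

Request:
jog_arm(
  increments=[
    [-0.13, -0.19, 0, 0, 0, 0],
    [-0.26, -0.38, 0, 0, 0, 0],
    [-0.4, -0.59, 0, 0, 0, 0],
    [-0.515, -0.772, 0, 0, 0, 0],
    [-0.515, -0.772, 0.1, 0, 0, 0],
  ],
)

```text
t: 11.52
tool_pos: [0.6115, -0.0354, 0.128]
tool_rot: [2.221, -2.22, -0.001]
contact_force: [-0.1, -0.7, -0.8]
grip_width: 0.0449
grasp_force: 61.6
```

Request:
jog_arm(
  increments=[
    [0, 0, 0.1, 0, 0, 0],
    [0, 0, 0.15, 0, 0, 0],
    [0, 0, 0.15, 0, 0, 0],
    [0, 0, 0.15, 0, 0, 0],
  ],
)

```text
t: 12.02
tool_pos: [0.6103, -0.0372, 0.1009]
tool_rot: [-2.219, 2.222, -0.002]
contact_force: [0.4, 0.4, -0.5]
grip_width: 0.0448
grasp_force: 61.6
```

```bash
python3 g.py .6097 -.0367 .080
```

```text
12.025 [ 0.6103 -0.0372  0.1009] [-0.002  0.003  0.104] [-0.0011 -0.0001 -0.0007] 0.044800189528764287 61.55327473534271
```

Request:
jog_arm(
  increments=[
    [-0.002, 0.003, 0.04, 0, 0, 0],
    [-0.002, 0.003, 0.08, 0, 0, 0],
    [-0.002, 0.003, 0.1, 0, 0, 0],
    [-0.002, 0.003, 0.1, 0, 0, 0],
    [-0.002, 0.003, 0.1, 0, 0, 0],
  ],
)

```text
t: 12.65
tool_pos: [0.6094, -0.0365, 0.0796]
tool_rot: [2.22, -2.222, 0.0]
contact_force: [-0.2, 0.1, 1.0]
grip_width: 0.0445
grasp_force: 61.5
```

Request:
jog_arm(
  increments=[
    [0, 0, 0.004, 0, 0, 0],
    [0, 0, 0.004, 0, 0, 0],
  ],
)

```text
t: 12.9
tool_pos: [0.6094, -0.0365, 0.0796]
tool_rot: [2.221, -2.222, 0.001]
contact_force: [-2.7, 0.4, 5.1]
grip_width: 0.0448
grasp_force: 62.0
```

Request:
jog_arm(
  increments=[
    [0, 0, 0.004, 0, 0, 0],
    [0, 0, 0.004, 0, 0, 0],
  ],
)

```text
t: 13.15
tool_pos: [0.6094, -0.0365, 0.0795]
tool_rot: [2.221, -2.222, 0.001]
contact_force: [-5.8, 1.1, 7.8]
grip_width: 0.0447
grasp_force: 62.4
```

Contact made; release and rise.

Request:
jog_arm(
  increments=[
    [0, 0, -0.004, 0, 0, 0],
    [0, 0, -0.004, 0, 0, 0],
    [0, 0, -0.004, 0, 0, 0],
    [0, 0, -0.004, 0, 0, 0],
    [0, 0, -0.004, 0, 0, 0],
  ],
  hand=1,
)

```text
t: 13.78
tool_pos: [0.6094, -0.0365, 0.0788]
tool_rot: [2.22, -2.222, 0.0]
contact_force: [-0.2, 0.2, -0.1]
grip_width: 0.0852
grasp_force: 0.0
```

Request:
jog_arm(
  increments=[
    [0, 0, -0.1, 0, 0, 0],
    [0, 0, -0.3, 0, 0, 0],
    [0, 0, -0.5, 0, 0, 0],
    [0, 0, -0.65, 0, 0, 0],
    [0, 0, -0.7, 0, 0, 0],
  ],
)

```text
t: 14.4
tool_pos: [0.6102, -0.0366, 0.2231]
tool_rot: [-2.218, 2.22, -0.006]
contact_force: [0.5, 1.0, -0.1]
grip_width: 0.0855
grasp_force: 0.0
```

```bash
python3 g.py .4374 .129 .046
```

```text
14.4 [ 0.6102 -0.0366  0.2231] [-0.827  0.87   0.881] [-0.0034  0.0002 -0.0006] 0.08548789000476095 0.0
```

Request:
jog_arm(
  increments=[
    [-0.18, 0.19, 0, 0, 0, 0],
    [-0.36, 0.38, 0, 0, 0, 0],
    [-0.54, 0.57, 0, 0, 0, 0],
    [-0.72, 0.76, 0, 0, 0, 0],
    [-0.827, 0.87, 0, 0, 0, 0],
  ],
)

```text
t: 15.02
tool_pos: [0.434, 0.1302, 0.219]
tool_rot: [-2.222, 2.22, 0.0]
contact_force: [-0.2, -0.1, 0.7]
grip_width: 0.0852
grasp_force: 0.0
```

Request:
jog_arm(
  increments=[
    [0, 0, 0.2, 0, 0, 0],
    [0, 0, 0.45, 0, 0, 0],
    [0, 0, 0.45, 0, 0, 0],
    [0, 0, 0.45, 0, 0, 0],
  ],
)

```text
t: 15.52
tool_pos: [0.4365, 0.1292, 0.1312]
tool_rot: [-2.219, 2.221, -0.003]
contact_force: [-1.3, -0.1, 0.8]
grip_width: 0.0852
grasp_force: 0.0
```

```bash
python3 g.py .4374 .129 .046
```

```text
15.525 [0.4365 0.1292 0.1312] [ 0.001 -0.004  0.426] [-0.0016  0.0001 -0.0006] 0.08520401112378298 0.0
```

Request:
jog_arm(
  increments=[
    [0.001, -0.004, 0.15, 0, 0, 0],
    [0.001, -0.004, 0.3, 0, 0, 0],
    [0.001, -0.004, 0.425, 0, 0, 0],
    [0.001, -0.004, 0.425, 0, 0, 0],
  ],
)

```text
t: 16.02
tool_pos: [0.4366, 0.1289, 0.0446]
tool_rot: [2.22, -2.222, 0.0]
contact_force: [0.6, 0.7, 0.3]
grip_width: 0.0851
grasp_force: 0.0
```

Request:
jog_arm(
  increments=[
    [0, 0, 0, 0, 0, 0],
    [0, 0, 0, 0, 0, 0],
    [0, 0, 0, 0, 0, 0],
    [0, 0, 0, 0, 0, 0],
    [0, 0, 0, 0, 0, 0],
  ],
  hand=0,
)

```text
t: 16.65
tool_pos: [0.4373, 0.1294, 0.0457]
tool_rot: [-2.219, 2.22, -0.002]
contact_force: [-1.3, 0.8, 6.1]
grip_width: 0.0407
grasp_force: 61.0
```

Request:
jog_arm(
  increments=[
    [0, 0, -0.15, 0, 0, 0],
    [0, 0, -0.35, 0, 0, 0],
    [0, 0, -0.6, 0, 0, 0],
    [0, 0, -0.8, 0, 0, 0],
    [0, 0, -0.8, 0, 0, 0],
  ],
)

```text
t: 17.27
tool_pos: [0.4376, 0.1295, 0.2078]
tool_rot: [-2.216, 2.218, -0.002]
contact_force: [-0.1, -0.1, -0.8]
grip_width: 0.0406
grasp_force: 60.6
```

```bash
python3 g.py .611 -.122 .064
```

```text
17.275 [0.4376 0.1295 0.2078] [ 1.259 -0.864  0.72 ] [-0.0036  0.0022 -0.0006] 0.040574520617115535 60.61530277132988
```

Request:
jog_arm(
  increments=[
    [0.2, -0.14, 0, 0, 0, 0],
    [0.4, -0.28, 0, 0, 0, 0],
    [0.6, -0.42, 0, 0, 0, 0],
    [0.8, -0.56, 0, 0, 0, 0],
    [1.0, -0.7, 0, 0, 0, 0],
  ],
)

```text
t: 17.9
tool_pos: [0.5766, -0.0726, 0.2027]
tool_rot: [2.22, -2.222, -0.002]
contact_force: [0.6, 0.8, 0.4]
grip_width: 0.0408
grasp_force: 60.7
```

Request:
jog_arm(
  increments=[
    [0.2, -0.13, 0, 0, 0, 0],
    [0.259, -0.164, 0, 0, 0, 0],
    [0.259, -0.164, 0.2, 0, 0, 0],
    [0.259, -0.164, 0.4, 0, 0, 0],
    [0.259, -0.164, 0.6, 0, 0, 0],
  ],
)

```text
t: 18.52
tool_pos: [0.6083, -0.1225, 0.082]
tool_rot: [2.22, -2.222, -0.001]
contact_force: [0.6, 0.3, -0.5]
grip_width: 0.0404
grasp_force: 60.7
```

Request:
jog_arm(
  increments=[
    [0, 0, 0, 0, 0, 0],
    [0, 0, 0, 0, 0, 0],
    [0, 0, 0, 0, 0, 0],
  ],
)

```text
t: 18.9
tool_pos: [0.6101, -0.1229, 0.0865]
tool_rot: [-2.219, 2.22, -0.004]
contact_force: [-0.3, -1.1, 0.3]
grip_width: 0.0408
grasp_force: 60.7
```

```bash
python3 g.py .611 -.122 .064
```

```text
18.9 [ 0.6101 -0.1229  0.0865] [-0.005 -0.004  0.113] [-0.0024 -0.0002 -0.0004] 0.04081812019001946 60.716299870982766
```

Request:
jog_arm(
  increments=[
    [-0.005, -0.003, 0.04, 0, 0, 0],
    [-0.005, -0.003, 0.08, 0, 0, 0],
    [-0.005, -0.003, 0.107, 0, 0, 0],
    [-0.005, -0.003, 0.107, 0, 0, 0],
    [-0.005, -0.003, 0.107, 0, 0, 0],
  ],
)

```text
t: 19.52
tool_pos: [0.6094, -0.1221, 0.0637]
tool_rot: [2.22, -2.222, 0.0]
contact_force: [-5.5, 1.7, 7.6]
grip_width: 0.0409
grasp_force: 61.4
```

Request:
jog_arm(
  increments=[
    [0, 0, 0.005, 0, 0, 0],
    [0, 0, 0.005, 0, 0, 0],
  ],
)

```text
t: 19.77
tool_pos: [0.6094, -0.1221, 0.0637]
tool_rot: [2.221, -2.221, 0.001]
contact_force: [-6.6, 3.8, 12.4]
grip_width: 0.0405
grasp_force: 62.1
```

Request:
jog_arm(
  increments=[
    [0, 0, 0.003, 0, 0, 0],
    [0, 0, 0.003, 0, 0, 0],
  ],
)

```text
t: 20.02
tool_pos: [0.6094, -0.1221, 0.0637]
tool_rot: [2.221, -2.221, 0.001]
contact_force: [-8.9, 3.1, 14.1]
grip_width: 0.0406
grasp_force: 62.3
```

Request:
jog_arm(
  increments=[
    [0, 0, -0.007, 0, 0, 0],
    [0, 0, -0.007, 0, 0, 0],
  ],
)

```text
t: 20.27
tool_pos: [0.6095, -0.1221, 0.0637]
tool_rot: [2.221, -2.222, 0.001]
contact_force: [-4.1, 2.5, 8.3]
grip_width: 0.0406
grasp_force: 61.5
```

Request:
jog_arm(
  increments=[
    [0, 0, 0, 0, 0, 0],
    [0, 0, 0, 0, 0, 0],
    [0, 0, 0, 0, 0, 0],
    [0, 0, 0, 0, 0, 0],
    [0, 0, 0, 0, 0, 0],
  ],
  hand=1,
)

```text
t: 20.9
tool_pos: [0.6095, -0.1221, 0.0622]
tool_rot: [2.22, -2.222, 0.0]
contact_force: [1.0, 0.7, -0.1]
grip_width: 0.0856
grasp_force: 0.0
```

Request:
jog_arm(
  increments=[
    [0, 0, -0.1, 0, 0, 0],
    [0, 0, -0.3, 0, 0, 0],
    [0, 0, -0.5, 0, 0, 0],
    [0, 0, -0.5, 0, 0, 0],
    [0, 0, -0.5, 0, 0, 0],
  ],
)

```text
t: 21.52
tool_pos: [0.6096, -0.1219, 0.1632]
tool_rot: [-2.22, 2.222, -0.001]
contact_force: [0.2, 0.1, -1.0]
grip_width: 0.0855
grasp_force: 0.0
```

```bash
python3 g.py .4445 -.263 .032
```

```text
21.525 [ 0.6096 -0.1219  0.1632] [0.706 0.825 0.655] [-0.0007  0.0002 -0.0006] 0.0855232648608616 0.0
```

Request:
jog_arm(
  increments=[
    [0.15, 0.18, 0, 0, 0, 0],
    [0.31, 0.36, 0, 0, 0, 0],
    [0.47, 0.55, 0, 0, 0, 0],
    [0.62, 0.73, 0, 0, 0, 0],
    [0.706, 0.825, 0, 0, 0, 0],
  ],
)

```text
t: 22.15
tool_pos: [0.4424, -0.2641, 0.1618]
tool_rot: [2.219, -2.223, -0.002]
contact_force: [-0.0, -0.4, 0.3]
grip_width: 0.0855
grasp_force: 0.0
```

Request:
jog_arm(
  increments=[
    [0, 0, 0.2, 0, 0, 0],
    [0, 0, 0.3, 0, 0, 0],
    [0, 0, 0.3, 0, 0, 0],
    [0, 0, 0.3, 0, 0, 0],
  ],
)

```text
t: 22.65
tool_pos: [0.4448, -0.2633, 0.1032]
tool_rot: [2.221, -2.222, 0.002]
contact_force: [0.1, 0.5, 0.0]
grip_width: 0.0851
grasp_force: 0.0
```

```bash
python3 g.py .4445 -.263 .032
```

```text
22.65 [ 0.4448 -0.2633  0.1032] [-0.002  0.002  0.356] [-0.0004 -0.0005 -0.0004] 0.08506646653618583 0.0
```

Request:
jog_arm(
  increments=[
    [-0.002, 0.002, 0.15, 0, 0, 0],
    [-0.002, 0.002, 0.27, 0, 0, 0],
    [-0.002, 0.002, 0.33, 0, 0, 0],
    [-0.002, 0.002, 0.352, 0, 0, 0],
    [-0.002, 0.002, 0.352, 0, 0, 0],
  ],
)

```text
t: 23.28
tool_pos: [0.4445, -0.2629, 0.0328]
tool_rot: [-2.221, 2.222, -0.002]
contact_force: [1.7, 0.1, -0.2]
grip_width: 0.0855
grasp_force: 0.0
```

Request:
jog_arm(
  increments=[
    [0, 0, 0, 0, 0, 0],
    [0, 0, 0, 0, 0, 0],
    [0, 0, 0, 0, 0, 0],
    [0, 0, 0, 0, 0, 0],
    [0, 0, 0, 0, 0, 0],
  ],
  hand=0,
)

```text
t: 23.9
tool_pos: [0.4445, -0.2629, 0.0326]
tool_rot: [-2.22, 2.222, -0.002]
contact_force: [-1.1, 0.9, 5.2]
grip_width: 0.0368
grasp_force: 60.4
```

Request:
jog_arm(
  increments=[
    [0, 0, -0.1, 0, 0, 0],
    [0, 0, -0.25, 0, 0, 0],
    [0, 0, -0.4, 0, 0, 0],
    [0, 0, -0.4, 0, 0, 0],
    [0, 0, -0.4, 0, 0, 0],
  ],
)

```text
t: 24.52
tool_pos: [0.4436, -0.2624, 0.1109]
tool_rot: [2.22, -2.222, -0.002]
contact_force: [1.0, 0.1, -0.5]
grip_width: 0.0361
grasp_force: 59.9
```

```bash
python3 g.py .612 -.2068 .05
```

```text
24.525 [ 0.4436 -0.2624  0.1109] [-0.279 -0.842  0.304] [ 0.0008  0.0006 -0.0007] 0.03606229133199951 59.938057333929464
```

Request:
jog_arm(
  increments=[
    [-0.06, -0.2, 0, 0, 0, 0],
    [-0.13, -0.4, 0, 0, 0, 0],
    [-0.2, -0.6, 0, 0, 0, 0],
    [-0.26, -0.78, 0, 0, 0, 0],
    [-0.279, -0.84, 0, 0, 0, 0],
  ],
)

```text
t: 25.15
tool_pos: [0.6126, -0.2061, 0.1093]
tool_rot: [2.22, -2.22, -0.005]
contact_force: [-0.3, -0.2, -0.9]
grip_width: 0.0367
grasp_force: 60.1
```

Request:
jog_arm(
  increments=[
    [0, 0, 0.1, 0, 0, 0],
    [0, 0, 0.2, 0, 0, 0],
    [0, 0, 0.2, 0, 0, 0],
    [0, 0, 0.2, 0, 0, 0],
  ],
)

```text
t: 25.65
tool_pos: [0.6118, -0.2075, 0.0724]
tool_rot: [2.22, -2.223, 0.001]
contact_force: [-0.1, -0.0, 1.0]
grip_width: 0.0369
grasp_force: 60.1
```

```bash
python3 g.py .612 -.2068 .05
```

```text
25.65 [ 0.6118 -0.2075  0.0724] [-0.004 -0.001  0.112] [-0.0002 -0.0004 -0.0008] 0.03691210145295213 60.09104040451348
```

Request:
jog_arm(
  increments=[
    [-0.004, -0.001, 0.04, 0, 0, 0],
    [-0.004, -0.001, 0.08, 0, 0, 0],
    [-0.004, -0.001, 0.104, 0, 0, 0],
    [-0.004, -0.001, 0.104, 0, 0, 0],
    [-0.004, -0.001, 0.104, 0, 0, 0],
  ],
)

```text
t: 26.28
tool_pos: [0.6123, -0.2062, 0.051]
tool_rot: [2.22, -2.222, 0.0]
contact_force: [0.2, -0.1, -0.4]
grip_width: 0.0367
grasp_force: 60.2
```

Request:
jog_arm(
  increments=[
    [0, 0, 0.004, 0, 0, 0],
    [0, 0, 0.004, 0, 0, 0],
  ],
)

```text
t: 26.52
tool_pos: [0.6124, -0.2063, 0.0507]
tool_rot: [-2.22, 2.222, -0.001]
contact_force: [-1.2, -0.2, 1.1]
grip_width: 0.0366
grasp_force: 60.4
```

Request:
jog_arm(
  increments=[
    [0, 0, 0.003, 0, 0, 0],
    [0, 0, 0.003, 0, 0, 0],
  ],
)

```text
t: 26.78
tool_pos: [0.6124, -0.2063, 0.0507]
tool_rot: [-2.221, 2.222, -0.001]
contact_force: [-3.6, 2.1, 5.4]
grip_width: 0.0365
grasp_force: 60.7
```

Request:
jog_arm(
  increments=[
    [0, 0, 0, 0, 0, 0],
    [0, 0, 0, 0, 0, 0],
    [0, 0, 0, 0, 0, 0],
    [0, 0, 0, 0, 0, 0],
    [0, 0, 0, 0, 0, 0],
  ],
  hand=1,
)

```text
t: 27.4
tool_pos: [0.6122, -0.2063, 0.0497]
tool_rot: [2.22, -2.222, 0.0]
contact_force: [0.4, 0.2, -0.0]
grip_width: 0.0846
grasp_force: 0.0
```

Request:
jog_arm(
  increments=[
    [0, 0, -0.1, 0, 0, 0],
    [0, 0, -0.3, 0, 0, 0],
    [0, 0, -0.5, 0, 0, 0],
    [0, 0, -0.7, 0, 0, 0],
    [0, 0, -0.9, 0, 0, 0],
  ],
)

```text
t: 28.02
tool_pos: [0.6122, -0.2064, 0.2332]
tool_rot: [-2.22, 2.222, -0.003]
contact_force: [0.4, -0.9, 0.4]
grip_width: 0.0855
grasp_force: 0.0
```

Request:
jog_arm(
  increments=[
    [0, 0.3, 0, 0, 0, 0],
    [0, 0.6, 0, 0, 0, 0],
    [0, 0.9, 0, 0, 0, 0],
    [0, 0.9, 0, 0, 0, 0],
    [0, 0.9, 0, 0, 0, 0],
  ],
)

```text
t: 28.65
tool_pos: [0.4325, -0.2061, 0.2315]
tool_rot: [-2.219, 2.221, -0.004]
contact_force: [1.7, 0.7, 1.1]
grip_width: 0.085
grasp_force: 0.0
```

```bash
cat > c.py <<'E'
from h import *
from workcell import eyes
import cv2
for n in('scene','top'):
    d=eyes.get_image(n);W,ok=cloud(d)
    cv2.imwrite('pics/%sF.png'%n,cv2.cvtColor(d['img'],cv2.COLOR_RGB2BGR))
    for k,p,r,z,h in[('112',(.6087,.048),.025,.092,.106),('94',(.6097,-.0367),.023,.074,.088),('76',(.611,-.122),.021,.056,.07),('58',(.612,-.2068),.019,.038,.052),('oil',(.4463,-.0088),.021,.04,.09)]:
        b=0 if k=='oil' else .018
        p=np.array(p);m=ok&(np.hypot(*(W[...,:2]-p).transpose(2,0,1))<r+.012)&(W[...,2]>b+.008)
        q=W[m&(W[...,2]<z+b)][:,:2]
        c=least_squares(lambda x:np.hypot(*(q-x).T)-r,p,loss='soft_l1',f_scale=.002,bounds=(p-.02,p+.02)).x
        print(n,k,((c-p)*1000).round(1),'mm; top',W[m][:,2].max().round(3))
E
python3 c.py
```

```text
scene 112 [-0.9 -0.3] mm; top 0.13
scene 94 [0.4 0.3] mm; top 0.113
scene 76 [-0.2 -0.2] mm; top 0.094
scene 58 [2.  1.3] mm; top 0.075
scene oil [0.5 0.2] mm; top 0.101
top 112 [-1.5 -1.3] mm; top 0.131
top 94 [ 0.2 -0.8] mm; top 0.113
top 76 [-0.5 -1.6] mm; top 0.095
top 58 [ 1.3 -0.2] mm; top 0.077
top oil [0. 0.] mm; top 0.602
```

View pics/sceneF.png

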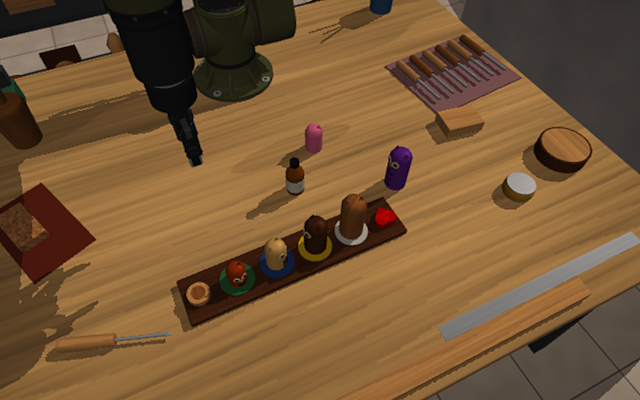

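View pics/topF.png

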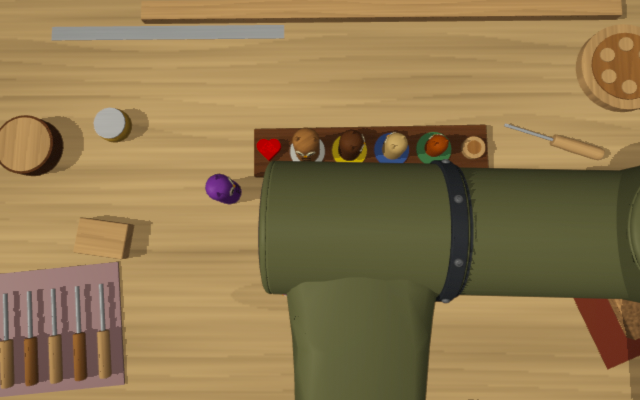

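The owls stand upright and centred within about 2 mm. In the scene view they run from the heart (385,217) in order: brown (353,218), dark (315,235), honey (276,253), red (237,275). The bottle (295,178) and both look-alikes have not moved.

```bash
python3 -c "
from workcell import ticket;print(ticket.close_job())"
```

```text
the job is handed in; nothing more can be done
None
```

The four owls stand upright by height, tallest next to the heart and each within about 2 mm of its pad's centre by the final camera check; the oil bottle and both look-alikes were left alone, and the job was handed in at about 29 s.

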